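Crack the stuck lid of a glaze mill jar and hold it ajar

ROBOT

A 6-joint arm with a two-finger parallel gripper is mounted at the origin on the work surface. World frame = base frame: x ahead of the robot, y to its left, z up, the work surface at z = 0. Lengths are in mm, angles in rad, forces in N, time in s.
With the tool pointing down it reaches from about 150 to 775 mm from the base axis. Payload 6.1 kg.
Tool frame: the origin (TCP) lies midway between the tips of the shut fingers; the grasp point (between the pads) lies 19 mm behind it; z points along the fingers, y is the direction in which the jaws open and shut (so a half turn about z gives the same grasp; the last joint's range is limited). The gripper opens to 85 mm and grips with 20 to 120 N. Pads are 22 mm wide; open, the fingers measure 114 mm over their backs; the gripper's body (76 mm by 85 mm) begins 54 mm behind the grasp point. The pads swing forward as they close: fully open they stand 13 mm farther back than shut.
Start: joints at [-1.289, 0.126, -0.04, 1.405, 0, 1.571], TCP at [145.988, -504.277, 231.295] pointing down, gripper open.
Joint ranges: [-2.72, 2.72], [-0.95, 1.95], [-1.27, 1.35], [-1.78, 2.02], [-1.46, 1.47], [-3.14, 3.14]. Speed limits (rad/s): [2.39, 2.39, 3.01, 3.14, 3.14, 3.14].

INTERFACE

Orientations are given as a rotation vector (axis times angle).
In Python, from rig import arm, optics, ticket gives the robot as it stands.
- The arm moves only by the tool jog_arm, never from a script. Its argument "moves" is a list of rows, each a list of 5 numbers: the shift along the world's x, y, z in cm, then the turn about the world's z in rad, then the opening, from 0 (shut) to 1 (fully open). In form: [[tx, ty, tz, roll, claw], ...]. A call has 1 to 20 rows; each row shifts and turns the pose as measured when the row begins; what a row does not reach is not made up. A row lasts 1/12 s, in which the tool goes at most 41.7 mm and 7.16 degrees, less where a joint would pass 70% of its speed; a pose out of reach is approached as far as the arm can. A call with a gripper value outside its range is refused whole. The fingers move at their own pace and stop on an object; "newtons" is the grip in N (left out, the last holds). Time passes only in rows, so rows that do not move let the fingers close. It gives the time, the measured TCP pose, the force and the opening at its end, in the units of the state.
- arm.get_state(): the state, without advancing time (a new reading comes with each control period).
- optics.get_image(name): name is "scene" or "top"; returns the picture (384x512x3 uint8, blue, green, red); there is no depth.
- optics.camera_model(name): a dict with "vfov" (degrees; the focal length in pixels is half the picture's height over the tangent of half this angle, whatever the lens; pixels are square), "cx", "cy" (the principal point, pixels), "eye" and "rotation" of the camera in the world. Camera axes: x right, y up, looking along -z (the intrinsics and any distortion apply to the point x, -y, -z); pixel columns grow to the right and rows downward; lengths in mm; the calibration is good to about 2 mm. A picture is of the moment at which its call begins. camera_model takes no time and is no camera call.
- ticket.close_job(): hands the job in, once; it reports no verdict.
The state is a dict: "clock": time; "qpos": joint angles; "qd": joint speeds; "tau": joint torques, N m; "tool_pos": TCP position; "tcp_rot": TCP orientation; "force": force on the tool from outside, world axes, zero at the start; "moment": the same for the moment, N m; "opening": opening from 0.0 (shut) to 1.0 (fully open).
Only numpy, scipy, OpenCV 4.12 (cv2) and the standard library are available. Lean on these libraries where they do the work, as an engineer would, in place of code of your own. Each camera call takes 0.05 s, during which the arm holds its last target.

TASK

The glaze mill jar has come off the rollers with a little pressure in it and its lid stuck in the rubber seal: swing the slackened clamp arm well clear of the lid, then take the lid by its knob and pull straight up until the seal lets go. Stop there with the lid held level about a finger's width (15 to 20 mm) above the rim and still centred over the mouth, so that the jar can breathe and drips fall back into it; keep it still for a few seconds and finish while still holding it there. Do not snatch the lid right off the jar, and leave the other things on the bench where they are.

Things in the scene. Friction and masses are not known exactly. Their poses are not given: they have to be found in the camera images.
- mouth (a point): Centre of the mouth of the white porcelain mill jar (body 120 mm in diameter, neck 100 mm), at the level of its rim, 156 mm above the bench. The jar is banded into a heavy steel bench stand (base plate 190 x 160 mm) that is bolted down and cannot move. z is up; +x of this frame points from the mouth to the clamp's pivot post, which stands 75 mm from the jar's axis.
- lid_knob (a point): Centre of the round knob on the jar's white porcelain lid: knob 36 mm in diameter and 22 mm high (11 mm up and 11 mm down from this point) on a narrower 22 mm stem. The flat top of the lid's disc is 28 mm below this point, the disc's underside 39 mm below. z is up when the lid is level.
- lid_base (a point): Centre of the underside of the lid's disc (104 mm in diameter, 11 mm thick), which sits on the rim when shut. A 74 mm rubber-faced plug reaches 12 mm further down into the mouth, where a rubber seal grips it with roughly 11 to 18 N beyond the lid's weight and lets go abruptly after about 5 mm of travel. The lid is loose and weighs about 0.3 kg.
- clamp_pivot (a point): Axis of the clamp arm's vertical hinge at the top of the pivot post, at the level of the arm's underside, 216 mm above the bench. It does not move.
- clamp_grip (a point): Centre of the upright black hand grip, a cylinder 22 mm in diameter, at the free end of the steel clamp arm, 140 mm from the hinge axis; its top is 20 mm above this point, the arm's top face 26 mm below. The arm is a flat bar 22 mm wide, 8 mm thick; half-way along, its screw's rubber foot hangs 3 mm above the knob. +x points along the arm to the hinge.
- clamp (a joint): Angle of the clamp arm about its vertical hinge, rad: 0 = straight across the middle of the lid, growing counter-clockwise seen from above, up to 2.0 at its stop. It moves with about 2 N at the grip and stays where it is left; it blocks the lid until it is swung clear.
- media_bowl: White bowl of grinding balls, 110 mm wide and 45 mm high, beside the jar; origin under its centre. Bystander.
- glaze_cup: Pale mug with handle, 72 mm wide and 78 mm high, on the other side of the jar; origin under its centre. Bystander.
- brush_pot: Blue pot, 72 mm wide and 100 mm high, with brushes up to about 220 mm; origin under its centre. Bystander.
- small_vase: Globe-bodied vase, 89 mm wide and 150 mm high; origin under its centre. Bystander.
- tall_pigment_jar: Amber pigment jar, 54 mm wide and 85 mm high; origin under its centre. Bystander.
- short_pigment_jar: Clear pigment jar with steel cap, 64 mm wide and 58 mm high; origin under its centre. Bystander.
- spatula: Spatula 260 mm long, lying on the bench along its x axis; origin under its middle. Bystander.
- mortar: White mortar with pestle, 90 mm wide and about 90 mm high, beyond the jar; origin under its centre. Bystander.
Mind the look-alikes: they are no part of the job. What is shaped like the part that bears lid_knob but green or orange is not meant.

How it is judged:
By the outcome, as a careful person would: the job done as asked, in the order asked, and still so for the second after the job is handed in, while the arm keeps its last pose, push and grip.
It also fails if it takes over 48 s, if anything falls off the work surface, if the arm or the gripper's body presses on something with over 40 N, if the wrist force passes 120 N, or if a joint passes its speed limit or range.

## Working session

There is one attempt and no reset: what is moved stays moved. The work goes in short steps, Python scripts to look and compute and a tool call to move; the robot and the scene stay as the last step left them, time stands still between calls to the robot, and variables do not carry over. Pictures are saved under pics/ and viewed, and the job is handed in when it is done.

Besides the shell and the picture viewer there is one more tool, called as name([rows], argument=value, ...), one row to a line, values as JSON. jog_arm: Moves the arm, as the interface text tells. Its arguments: {"type":"object","properties":{"moves":{"type":"array","items":{"type":"array","items":{"type":"number"}}},"newtons":{"type":"number"}},"required":["moves"]}

```bash
mkdir -p pics; ls; python3 - <<'E'
from rig import arm, optics
import cv2
for n in("scene","top"):
    im=optics.get_image(n); cv2.imwrite(f"pics/{n}0.png",im); print(n,optics.camera_model(n))
print(arm.get_state())
E
```

```text
pics
scene {'vfov': 51.64101140482312, 'cx': 256.89951768460213, 'cy': 193.5253955394279, 'eye': array([1222.96481375,  585.68804031, 1168.22526572]), 'rotation': array([0.36578326, 0.7697825 , 2.16837763])}
top {'vfov': 56.24378660409849, 'cx': 256.90521359378704, 'cy': 188.76062987233485, 'eye': array([ 480.9961339 ,   17.20459793, 1347.90079119]), 'rotation': array([ 0.06850234, -0.06279025, -1.56569093])}
{'clock': 0.1, 'qpos': array([-1.28902406e+00,  1.26309672e-01, -4.04960012e-02,  1.40538030e+00,
       -1.35867201e-05,  1.57081837e+00]), 'qd': array([ 0.0010908 , -0.00091697,  0.00120808, -0.00175716,  0.00087704,
        0.00051949]), 'tau': array([ 4.78715428e-04, -4.36904776e+01,  3.53605056e+01,  1.37074606e-02,
        6.75529623e-05, -6.17845956e-06]), 'tool_pos': array([ 145.87776149, -503.95504419,  230.61661941]), 'tcp_rot': array([-3.10911010e+00, -4.40916900e-01,  3.27527192e-04]), 'force': array([-0.43016473, -0.14401714,  0.11512197]), 'moment': array([ 0.01178037,  0.00708124, -0.03928203]), 'opening': 0.9984967569824131}
```

View pics/scene0.png

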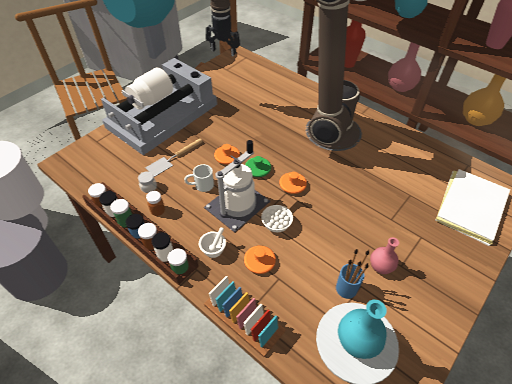

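View pics/top0.png

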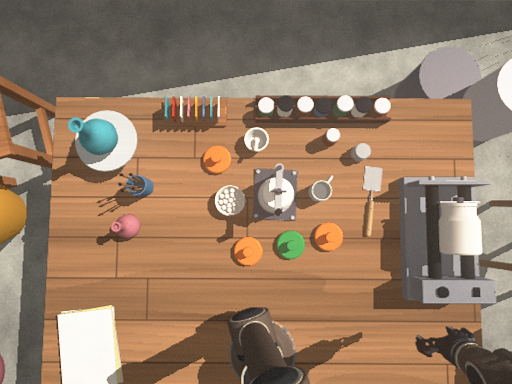

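```bash
cat > h.py <<'E'
import numpy as np, cv2
from scipy.spatial.transform import Rotation as R
from rig import optics
def ray(n,u,v):
    m=optics.camera_model(n); f=192/np.tan(np.radians(m['vfov']/2))
    d=np.array([(u-m['cx'])/f,-(v-m['cy'])/f,-1.]); return np.array(m['eye']),R.from_rotvec(m['rotation']).apply(d)
def onz(n,u,v,z):
    e,d=ray(n,u,v); return e+d*(z-e[2])/d[2]
def proj(n,p):
    m=optics.camera_model(n); f=192/np.tan(np.radians(m['vfov']/2))
    c=R.from_rotvec(m['rotation']).inv().apply(np.array(p)-m['eye']); return m['cx']+f*c[0]/-c[2], m['cy']-f*c[1]/-c[2]
def tri(a,b):
    (e1,d1),(e2,d2)=ray('scene',*a),ray('top',*b)
    d1=d1/np.linalg.norm(d1);d2=d2/np.linalg.norm(d2)
    s=np.linalg.lstsq(np.c_[d1,-d2],e2-e1,rcond=None)[0]
    p,q=e1+s[0]*d1,e2+s[1]*d2; return (p+q)/2,np.linalg.norm(p-q)
E
python3 - <<'E'
import cv2
a=cv2.imread('pics/scene0.png')[130:230,190:300];b=cv2.imread('pics/top0.png')[150:235,235:345]
cv2.imwrite('pics/za.png',cv2.resize(a,None,fx=6,fy=6,interpolation=2));cv2.imwrite('pics/zb.png',cv2.resize(b,None,fx=7,fy=7,interpolation=2))
E
```

```text
(no output)
```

View pics/za.png

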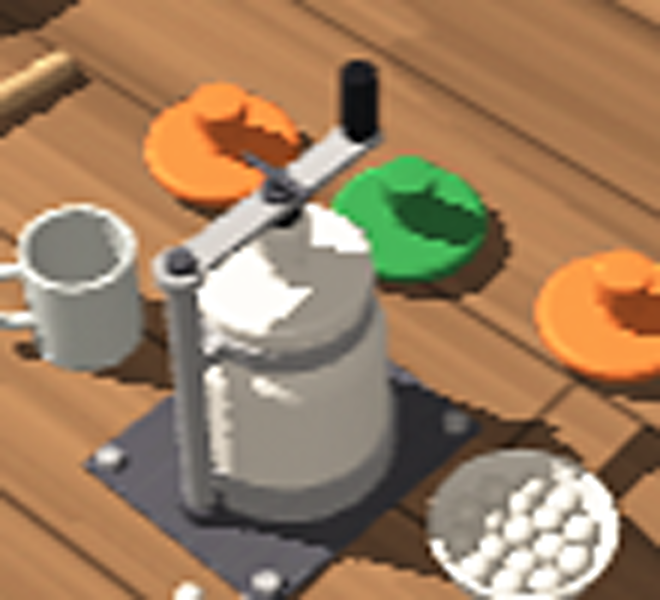

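View pics/zb.png

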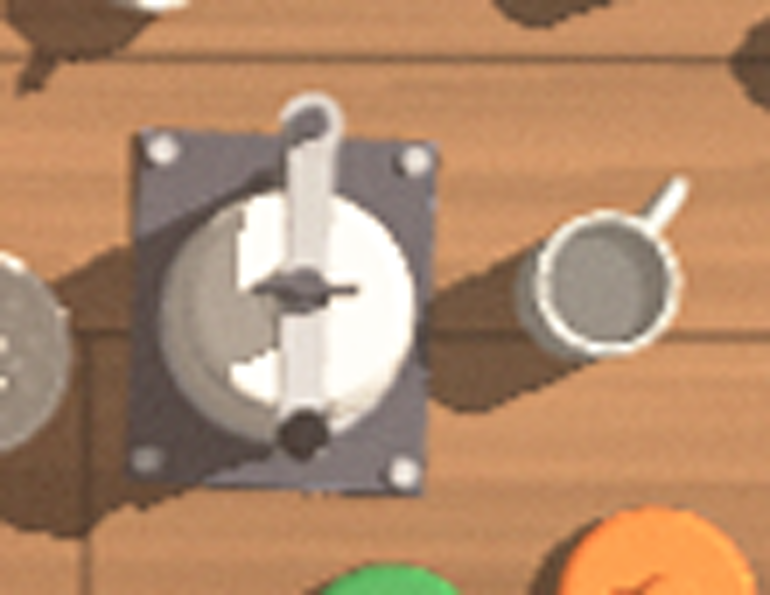

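```bash
python3 - <<'E'
from h import *
print('griptop',tri((190+359.5/6-.4,130+69/6-.4),(235+302/7-.4,150+433/7-.4)))
print('hinge',tri((190+180/6-.4,130+260/6-.4),(235+309/7-.4,150+122/7-.4)))
print(onz('top',235+302/7-.4,150+433/7-.4,270),onz('top',235+309/7-.4,150+122/7-.4,226),onz('scene',190+359.5/6-.4,130+69/6-.4,270),onz('scene',190+180/6-.4,130+260/6-.4,226))
# base plate corners bolts
for u,v in((163,151),(417,161),(145,459),(404,473)): print(onz('top',235+u/7-.4,150+v/7-.4,10)[:2])
# lid disc: white blob ellipse
im=cv2.imread('pics/top0.png')
print(onz('top',235+290/7,150+312/7,167))
E
```

```text
griptop (array([504.90601793, -43.23237169, 271.65566154]), np.float64(4.979060385148562))
hinge (array([644.9050906 , -48.55461699, 229.97775931]), np.float64(4.629407705085139))
[503.39439257 -41.36615423 270.        ] [643.98660168 -46.98814427 226.        ] [505.01554842 -46.4433253  270.        ] [643.71862627 -53.24001306 226.        ]
[659.39313036  18.91687986]
[ 654.51100694 -117.17450137]
[494.67691246  27.80511703]
[ 487.85312158 -109.54973619]
[561.03236498 -42.66799052 167.        ]
```

jog_arm([
  [0.5,2.5,1.5,0.1,0.6],
  [1,3,1.5,0.1,0.6],
  [1,3.5,1.5,0.1,0.6],
  [1,3.5,1.5,0.1,0.6],
  [1,3.5,1.5,0.1,0.6],
  [1,3.5,1,0.1,0.6],
  [1,3.5,1,0.1,0.6],
  [2,3.5,0.5,0.1,0.6],
  [2.5,3,0,0.1,0.6],
  [2.5,3,0,0.1,0.6],
  [0,0,0,0,0.6],
])

```text
clock: 1.02
tool_pos: [280.5, -163.1, 328.6]
tcp_rot: [-2.469, -1.93, 0.005]
force: [-0.7, 0.2, -0.1]
opening: 0.6
```

```bash
python3 - <<'E'
from rig import arm
s=arm.get_state(); print(s['qpos'],s['tool_pos'],s['tcp_rot'],s['opening'],s['force'])
E
```

```text
[-5.26307869e-01 -2.21531012e-01 -1.53094551e-01  1.64770999e+00
 -3.48493008e-04  1.28807108e+00] [ 280.50019574 -163.08075226  328.62101455] [-2.46876763 -1.93033372  0.00544482] 0.6002572096129356 [-0.65878133  0.2217701  -0.11945763]
```

jog_arm([
  [2.5,1.2,0,0.02,0.6],
  [2.5,1.3,0,0.02,0.6],
  [2.5,1.3,0,0.02,0.6],
  [2.5,1.3,0,0.02,0.6],
  [2.5,1.3,0,0.03,0.6],
  [2.5,1.3,0,0.03,0.6],
  [2.5,1.3,0,0.03,0.6],
  [2.5,1.3,0,0.03,0.6],
  [1.4,1.1,0,0,0.6],
  [1,0.6,0,0,0.6],
  [0,0,0,0,0.6],
  [0,0,0,0,0.6],
])

```text
clock: 2.02
tool_pos: [513.8, -33.0, 324.0]
tcp_rot: [-2.244, -2.184, 0.017]
force: [-0.3, -0.2, 0.2]
opening: 0.601
```

```bash
python3 - <<'E'
from h import *
from rig import arm
for n,(a,b,c,d) in dict(scene=(110,230,190,300),top=(140,240,225,345)).items():
    im=optics.get_image(n); cv2.imwrite(f"pics/{n}1.png",im); cv2.imwrite(f"pics/{n}1z.png",cv2.resize(im[a:b,c:d],None,fx=6,fy=6 if n=='top' else 5 and 6,interpolation=2) if n=='top' else cv2.resize(im[a:b-20,c:d],None,fx=6,fy=6,interpolation=2))
s=arm.get_state(); p=s['tool_pos'];print(p,s['tcp_rot']); print(proj('scene',p),proj('top',p))
E
```

```text
[513.32807158 -33.3826163  324.34116162] [-2.24512428 -2.18363699  0.01634855]
(np.float64(250.79047200183052), np.float64(131.6586175538814)) (np.float64(275.97261638312295), np.float64(207.55586371338543))
```

View pics/scene1z.png

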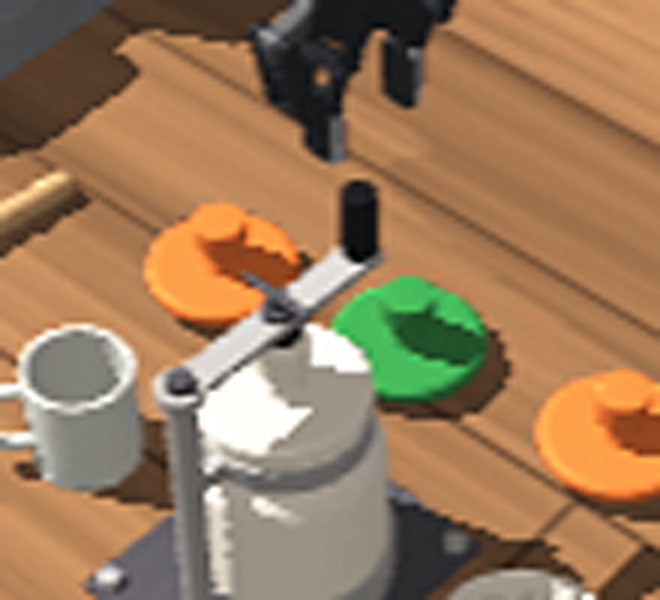

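View pics/top1z.png

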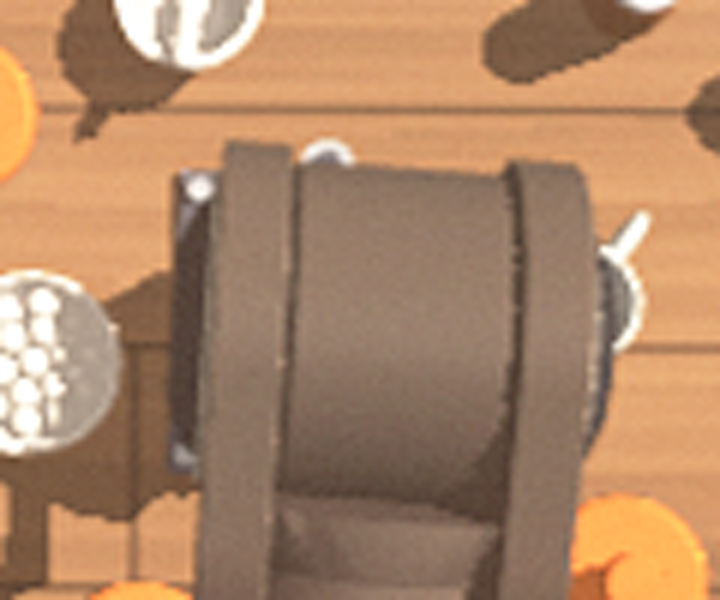

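jog_arm([
  [-0.5,-0.6,0,0,0.6],
  [-0.4,-0.5,0,0,0.6],
  [0,0,-1,0,0.6],
  [0,0,-1.5,0,0.6],
  [0,0,-1.5,0,0.6],
  [0,0,-1.5,0,0.6],
  [0,0,-1.5,0,0.6],
  [0,0,-1,0,0.6],
  [0,0,-0.5,0,0.6],
  [0,0,0,0,0.6],
])

```text
clock: 2.95
tool_pos: [494.1, -54.5, 242.7]
tcp_rot: [2.265, 2.176, -0.008]
force: [0.3, 0.3, 0.7]
opening: 0.604
```

```bash
python3 - <<'E'
from h import *
im=optics.get_image('scene'); cv2.imwrite("pics/scene2z.png",cv2.resize(im[110:210,190:300],None,fx=6,fy=6,interpolation=2))
E
```

```text
(no output)
```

View pics/scene2z.png

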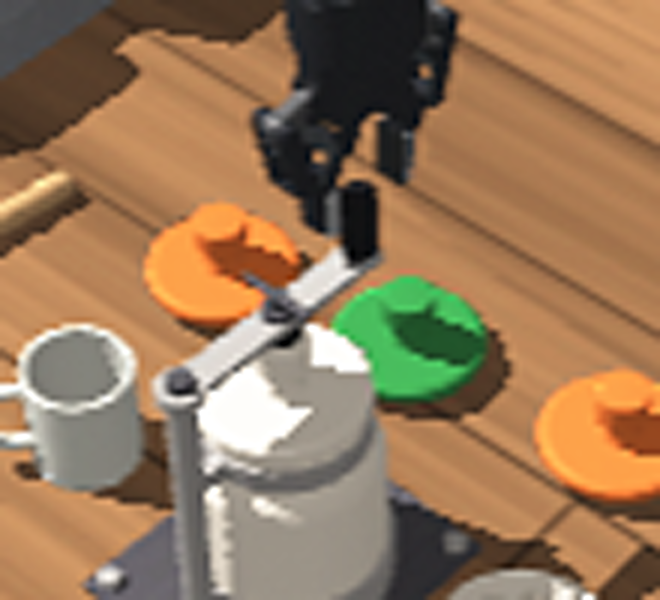

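```bash
python3 - <<'E'
from rig import arm
for i in range(2):
  s=arm.get_state(); print(s['clock'],s['qpos'],s['qd'],s['tool_pos'],s['tcp_rot'])
E
```

```text
3.0 [-0.10748927  0.0756737  -0.06917289  1.42841393 -0.00401238  1.50336539] [0.00824814 0.00563496 0.03579082 0.00817731 0.00201293 0.00327035] [494.2320274  -54.52272712 243.39408755] [ 2.26497708  2.17602655 -0.00731475]
3.0 [-0.10748927  0.0756737  -0.06917289  1.42841393 -0.00401238  1.50336539] [0.00824814 0.00563496 0.03579082 0.00817731 0.00201293 0.00327035] [494.2320274  -54.52272712 243.39408755] [ 2.26497708  2.17602655 -0.00731475]
```

jog_arm([
  [0.4,0.4,0,0,0.6],
  [0,0,0,0,0.6],
])

```text
clock: 3.17
tool_pos: [498.3, -51.0, 245.2]
tcp_rot: [2.265, 2.173, -0.005]
force: [-0.2, -0.2, -0.3]
opening: 0.602
```

jog_arm([
  [0,0,0,0,0.6],
  [0,0,0,0,0.6],
])

```text
clock: 3.33
tool_pos: [499.1, -51.0, 246.6]
tcp_rot: [2.264, 2.172, -0.003]
force: [-0.3, -0.3, 0.5]
opening: 0.601
```

jog_arm([
  [0.3,0.3,-0.4,0,0.6],
  [0.2,0.3,-0.4,0,0.6],
  [0,0,-0.3,0,0.6],
  [0,0,0,0,0.6],
])

```text
clock: 3.67
tool_pos: [505.5, -44.1, 235.3]
tcp_rot: [2.262, 2.172, -0.001]
force: [0.4, 0.0, -0.3]
opening: 0.6
```

```bash
python3 - <<'E'
from h import *
im=optics.get_image('scene'); cv2.imwrite("pics/scene3z.png",cv2.resize(im[110:210,190:300],None,fx=6,fy=6,interpolation=2))
E
```

```text
(no output)
```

View pics/scene3z.png

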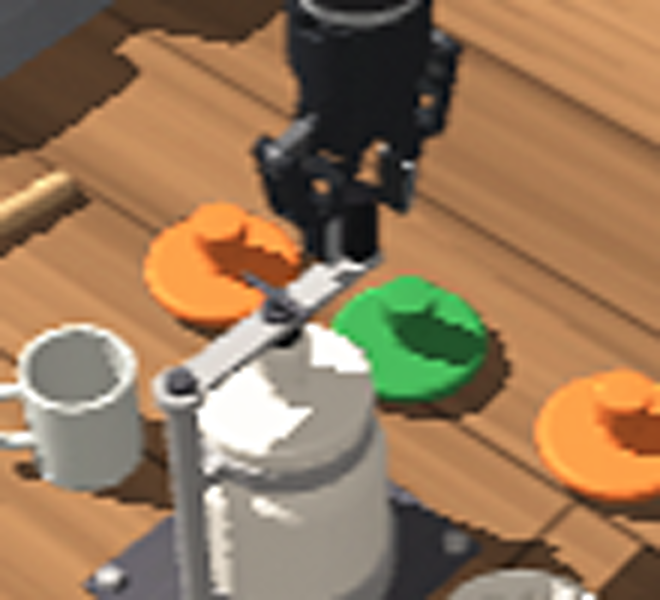

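jog_arm([
  [0,0,0,0,0.4],
  [0,0,0,0,0.2],
  [0,0,0,0,0.2],
  [0,0,0,0,0.1],
  [0,0,0,0,0.1],
  [0,0,0,0,0.1],
], newtons=20)

```text
clock: 4.22
tool_pos: [505.7, -43.9, 235.3]
tcp_rot: [2.262, 2.173, -0.0]
force: [-0.0, 0.7, -0.7]
opening: 0.252
```

jog_arm([
  [0,-0.8,0,0.06,0.1],
  [0.1,-0.8,0,0.06,0.1],
  [0.2,-1.2,0,0.09,0.1],
  [0.3,-1.2,0,0.09,0.1],
  [0.4,-1.2,0,0.08,0.1],
  [0,0,0,0,0.1],
])

```text
clock: 4.72
tool_pos: [514.0, -97.4, 235.3]
tcp_rot: [1.791, 2.577, -0.002]
force: [2.4, -0.1, -1.9]
opening: 0.248
```

```bash
cat > arc.py <<'E'
from rig import arm
import numpy as np
s=arm.get_state();p=s['tool_pos'];r=s['tcp_rot']
yaw=2*np.arctan2(r[1],r[0])-np.pi/2
d=p[:2]-[645.3,-49.5]
print(p,'rad',np.hypot(*d),'theta',(np.arctan2(d[1],d[0])-3.102)%(2*np.pi),'yaw',(yaw)%np.pi,s['force'],s['opening'])
th=(np.arctan2(d[1],d[0]))%(2*np.pi)
for k in range(1,9):
    a=th+.09*k; print(np.round((645.3+140*np.cos(a),-49.5+140*np.sin(a)),1),np.round([-1.26*np.sin(a-.045),1.26*np.cos(a-.045)],2))
E
python3 arc.py
```

```text
[513.96214348 -97.40723182 235.30921797] rad 139.80248716122807 theta 0.38935863258888403 yaw 0.35600917587755343 [ 2.43013029 -0.07178935 -1.87616259] 0.2477312989370711
[ 518.6 -109.1] [ 0.48 -1.16]
[ 524.5 -120.2] [ 0.59 -1.11]
[ 531.3 -130.8] [ 0.68 -1.06]
[ 539.1 -140.7] [ 0.78 -0.99]
[ 547.7 -149.9] [ 0.86 -0.92]
[ 557.2 -158.3] [ 0.94 -0.84]
[ 567.3 -165.8] [ 1.01 -0.75]
[ 578.1 -172.3] [ 1.08 -0.65]
```

jog_arm([
  [0.5,-1.1,0,0.09,0.1],
  [0.6,-1.1,0,0.09,0.1],
  [0.7,-1.1,0,0.09,0.1],
  [0.8,-1,0,0.09,0.1],
  [0.9,-0.9,0,0.09,0.1],
  [0,0,0,0,0.1],
])

```text
clock: 5.22
tool_pos: [547.9, -149.8, 235.3]
tcp_rot: [1.167, 2.917, -0.003]
force: [1.2, -1.1, -0.3]
opening: 0.253
```

```bash
python3 arc.py
```

```text
[ 547.8658809  -149.83470473  235.28561968] rad 139.85871634547055 theta 0.8396563119101925 yaw 0.8097508361483938 [ 1.1548711  -1.1400018  -0.32657888] 0.25275664241431256
[ 557.2 -158.3] [ 0.94 -0.84]
[ 567.3 -165.8] [ 1.01 -0.75]
[ 578.1 -172.3] [ 1.08 -0.65]
[ 589.4 -177.9] [ 1.13 -0.55]
[ 601.2 -182.4] [ 1.18 -0.45]
[ 613.3 -185.8] [ 1.21 -0.34]
[ 625.7 -188.1] [ 1.24 -0.23]
[ 638.2 -189.3] [ 1.25 -0.12]
```

jog_arm([
  [0.9,-0.8,0,0.09,0.1],
  [1,-0.8,0,0.09,0.1],
  [1.1,-0.7,0,0.09,0.1],
  [1.1,-0.6,0,0.09,0.1],
  [1.2,-0.5,0,0.09,0.1],
  [1.2,-0.3,0,0.09,0.1],
  [0,0,0,0,0.1],
])

```text
clock: 5.8
tool_pos: [611.6, -185.4, 235.2]
tcp_rot: [-0.349, -3.117, 0.006]
force: [-0.3, -1.9, 0.7]
opening: 0.251
```

```bash
python3 arc.py
```

```text
[ 611.60100635 -185.38887296  235.22415189] rad 140.00502836210845 theta 1.3673035846032509 yaw 1.3476705670618472 [-0.27360019 -1.93683049  0.71647969] 0.25088575930781265
[ 624.  -187.9] [ 1.24 -0.25]
[ 636.5 -189.2] [ 1.25 -0.14]
[ 649.1 -189.4] [ 1.26 -0.02]
[ 661.6 -188.5] [1.26 0.09]
[ 674.1 -186.5] [1.24 0.2 ]
[ 686.3 -183.4] [1.22 0.31]
[ 698.1 -179.2] [1.19 0.42]
[ 709.6 -173.9] [1.14 0.53]
```

jog_arm([
  [1.2,-0.2,0,0.09,0.1],
  [1.2,-0.1,0,0.09,0.1],
  [1.2,0,0,0.09,0.1],
  [1.2,0.1,0,0.09,0.1],
  [1,0.2,0,0.07,0.1],
  [0,0,0,0,0.1],
  [0,0,0,0,0.3],
  [0,0,0,0,0.5],
  [0,0,0,0,0.6],
  [0,0,0,0,0.6],
  [0,0,0,0,0.6],
])

```text
clock: 6.72
tool_pos: [666.3, -184.7, 235.2]
tcp_rot: [0.294, -3.117, 0.019]
force: [-0.1, -0.1, -1.3]
opening: 0.597
```

```bash
python3 arc.py
```

```text
[ 666.29079725 -184.68165918  235.15819635] rad 136.80166135048725 theta 1.7644371771375962 yaw 1.7591408161363633 [-0.14231838 -0.08192915 -1.27741314] 0.5965642997341011
[ 679.1 -185.4] [1.24 0.25]
[ 691.2 -181.8] [1.21 0.36]
[ 702.9 -177.1] [1.17 0.47]
[ 714.1 -171.4] [1.12 0.57]
[ 724.8 -164.7] [1.07 0.67]
[ 734.9 -157.1] [1.   0.76]
[ 744.2 -148.6] [0.93 0.85]
[ 752.7 -139.3] [0.85 0.93]
```

jog_arm([
  [0,0,1.5,0,0.6],
  [0,0,2,0,0.6],
  [0,0,2,0,0.6],
  [0,0,2,0,0.6],
  [-0.5,0,1.5,0,0.6],
  [-2,-2,1,-0.04,0.9],
  [-3,-2,0,-0.04,0.9],
  [-3,-2,0,-0.04,0.9],
  [-3,-1,0,-0.04,0.9],
  [0,0,0,0,0.9],
])

```text
clock: 7.55
tool_pos: [544.2, -252.6, 337.1]
tcp_rot: [0.03, -3.125, 0.012]
force: [1.0, 0.2, 0.8]
opening: 0.9
```

```bash
python3 - <<'E'
from h import *
for n in('scene','top'):
    im=optics.get_image(n); cv2.imwrite(f"pics/{n}4.png",im)
    im=im[110:230,190:310] if n=='scene' else im[140:240,225:345]
    cv2.imwrite(f"pics/{n}4z.png",cv2.resize(im,None,fx=5 if n=='scene' else 6,fy=5 if n=='scene' else 6,interpolation=2))
E
```

```text
(no output)
```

View pics/scene4z.png

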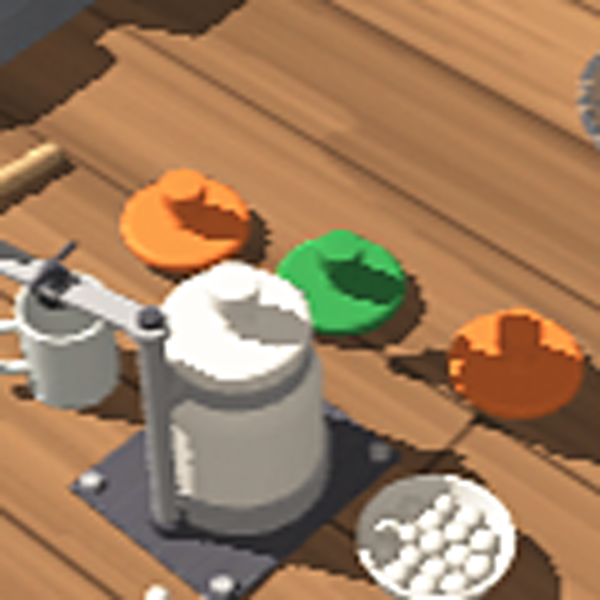

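View pics/top4z.png

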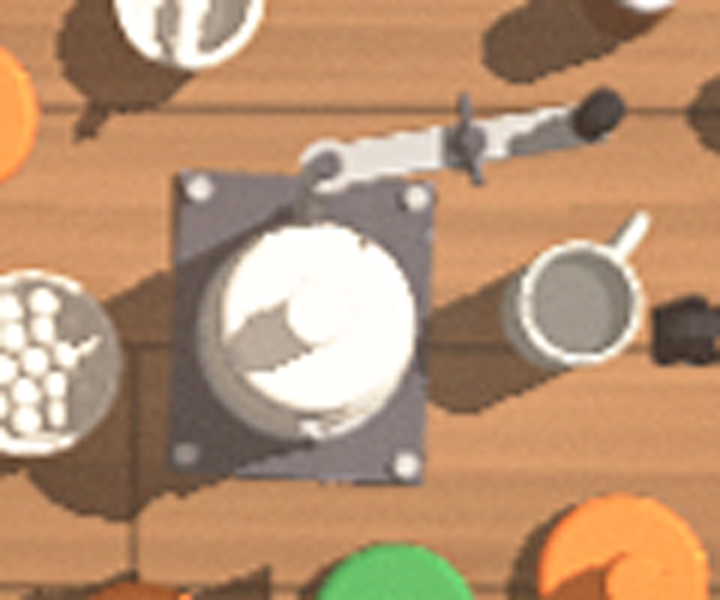

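```bash
python3 - <<'E'
from h import *
print('disc top',onz('top',277.7,192.4,165),onz('scene',190+237.5/5-.4,110+323/5-.4,161.5))
print('knob',onz('top',225+319/6-.4,140+312/6-.4,206),onz('scene',190+236/5-.4,110+284/5-.4,206))
print('mug etc hinge',onz('top',225+324/6-.4,140+165/6-.4,228),onz('top',225+600/6-.4,140+112/6-.4,270))
# fine: white mask of disc in top
im=cv2.imread('pics/top4.png'); hsv=cv2.cvtColor(im,cv2.COLOR_BGR2HSV)
m=((im.min(2)>205)&(hsv[...,1]<40)).astype('uint8'); m[:176]=0;m[212:]=0;m[:,:255]=0;m[:,300:]=0
c=max(cv2.findContours(m,0,2)[0],key=cv2.contourArea); h=cv2.convexHull(c); e=cv2.fitEllipse(h);print(e,onz('top',*e[0],167), np.array(e[1])*(1348-167)/(192/np.tan(np.radians(56.24/2))))
E
```

```text
disc top [568.36762997 -46.9673355  165.        ] [569.42362389 -47.68483196 161.5       ]
knob [567.8964961  -44.95700773 206.        ] [573.12810832 -43.7813755  206.        ]
mug etc hinge [643.46788319 -46.42454854 228.        ] [ 664.89775367 -183.43378824  270.        ]
((278.0865173339844, 192.81590270996094), (29.67152976989746, 32.66230010986328), 141.39633178710938) [566.85100337 -48.13129685 167.        ] [ 97.53358703 107.3645786 ]
```

jog_arm([
  [0.3,1.5,0,0,0.9],
  [0.4,2.5,0,0,0.9],
  [0.4,3,0,0,0.9],
  [0.3,3,0,-0.01,0.9],
  [0.3,3,0,-0.01,0.9],
  [0.3,2.5,0,-0.01,0.9],
  [0.3,1.5,0,0,0.9],
  [0.1,0.8,0,0,0.9],
  [0,0,0,0,0.9],
  [0,0,0,0,0.9],
])

```text
clock: 8.48
tool_pos: [579.5, -60.2, 333.5]
tcp_rot: [-0.003, -3.127, 0.007]
force: [-0.6, 0.3, -0.3]
opening: 0.898
```

jog_arm([
  [-0.5,0.7,-0.5,0,0.9],
  [-0.4,0.6,-1,0,0.9],
  [0,0,-1.5,0,0.9],
  [0,0,-1.5,0,0.9],
  [0,0,-1.5,0,0.9],
  [0,0,-1,0,0.9],
  [0,0,0,0,0.9],
  [0,0,0,0,0.9],
])

```text
clock: 9.15
tool_pos: [571.7, -54.0, 260.4]
tcp_rot: [-0.014, -3.128, 0.01]
force: [-0.2, 0.2, 0.1]
opening: 0.902
```

jog_arm([
  [-0.1,0.4,-0.5,0,0.9],
  [0,0.4,-0.5,0,0.9],
  [0,0,-0.5,0,0.9],
  [0,0,-0.5,0,0.9],
  [0,0,0,0,0.9],
  [0,0,0,0,0.9],
])

```text
clock: 9.65
tool_pos: [571.8, -46.7, 240.7]
tcp_rot: [-0.017, -3.131, 0.011]
force: [0.7, 0.2, 0.5]
opening: 0.899
```

```bash
python3 - <<'E'
from h import *
from rig import arm
n='scene'
im=optics.get_image(n)[90:210,190:310]
cv2.imwrite(f"pics/{n}5z.png",cv2.resize(im,None,fx=5,fy=5,interpolation=2))
s=arm.get_state();print(s['tool_pos'],R.from_rotvec(s['tcp_rot']).as_matrix())
E
```

```text
[571.73416438 -46.73511977 240.68891692] [[-0.99988335  0.0108893  -0.01071007]
 [ 0.01096191  0.99991717 -0.00674413]
 [ 0.01063574 -0.00686075 -0.9999199 ]]
```

View pics/scene5z.png

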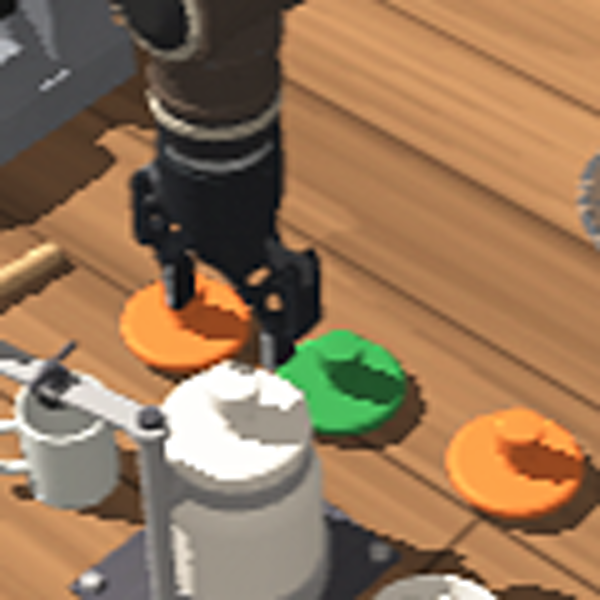

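jog_arm([
  [-0.1,0,-1,0,0.9],
  [0,0,-1,0,0.9],
  [0,0,-1,0,0.9],
  [0,0,-1,0,0.9],
  [0,0,-0.8,0,0.9],
  [0,0,-0.5,0,0.9],
  [0,0,-0.3,0,0.9],
  [0,0,0,0,0.9],
  [0,0,0,0,0.9],
])

```text
clock: 10.45
tool_pos: [570.7, -46.6, 180.4]
tcp_rot: [-0.017, -3.131, 0.011]
force: [0.1, 0.3, 0.4]
opening: 0.899
```

jog_arm([
  [0,0,-0.4,0,0.9],
  [0,0,0,0,0.8],
  [0,0,0,0,0.65],
  [0,0,0,0,0.55],
  [0,0,0,0,0.5],
  [0,0,0,0,0.47],
], newtons=20)

```text
clock: 10.95
tool_pos: [571.6, -46.7, 177.6]
tcp_rot: [-0.017, -3.134, 0.011]
force: [0.3, -0.8, -0.3]
opening: 0.466
```

```bash
python3 - <<'E'
from h import *
n='scene'
im=optics.get_image(n)[90:210,190:310]
cv2.imwrite(f"pics/{n}6z.png",cv2.resize(im,None,fx=5,fy=5,interpolation=2))
E
```

```text
(no output)
```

View pics/scene6z.png

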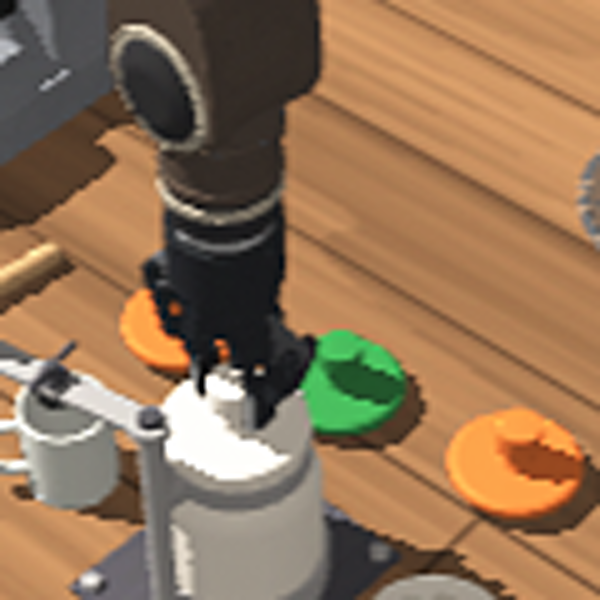

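jog_arm([
  [0,0,0,0,0.45],
  [0,0,0,0,0.43],
  [0,0,0,0,0.4],
  [0,0,0,0,0.35],
  [0,0,0,0,0.35],
], newtons=20)

```text
clock: 11.42
tool_pos: [571.8, -46.2, 178.1]
tcp_rot: [-0.016, -3.135, 0.009]
force: [-0.2, 0.8, 0.9]
opening: 0.412
```

jog_arm([
  [0,0,0,0,0.2],
  [0,0,0,0,0.2],
  [0,0,0,0,0.2],
  [0,0,0,0,0.2],
], newtons=80)

```text
clock: 11.75
tool_pos: [571.7, -46.2, 178.4]
tcp_rot: [-0.016, -3.135, 0.009]
force: [-0.3, -0.2, 1.5]
opening: 0.397
```

```bash
python3 - <<'E'
from h import *
from rig import arm
n='scene'
im=optics.get_image(n);cv2.imwrite('pics/scene_pre.png',im);im=im[90:210,190:310]
cv2.imwrite(f"pics/{n}7z.png",cv2.resize(im,None,fx=5,fy=5,interpolation=2))
s=arm.get_state();print(s)
E
```

```text
{'clock': 11.8, 'qpos': array([-0.07741113,  0.22708825, -0.03332978,  1.31629597, -0.00634865,
       -0.06699375]), 'qd': array([-1.30040707e-04,  9.11062149e-04,  1.65276674e-04,  8.01412872e-04,
        2.42269934e-05,  1.82991489e-03]), 'tau': array([-2.40757316e-01, -4.94305980e+01,  3.48840737e+01, -9.98461456e-02,
       -2.59666694e-01,  8.73077370e-03]), 'tool_pos': array([571.76532737, -46.23127461, 178.36506753]), 'tcp_rot': array([-0.01630087, -3.1351764 ,  0.0092571 ]), 'force': array([-0.31162354,  0.05968409,  0.60612493]), 'moment': array([ 0.15118077, -0.00779335, -0.00264977]), 'opening': 0.39533554847646224}
```

jog_arm([
  [0,0,0.1,0,0.2],
  [0,0,0.1,0,0.2],
  [0,0,0.1,0,0.2],
])

```text
clock: 12.05
tool_pos: [571.6, -46.2, 178.4]
tcp_rot: [-0.016, -3.132, 0.009]
force: [3.1, -0.3, -8.2]
opening: 0.396
```

jog_arm([
  [0,0,0.2,0,0.2],
  [0,0,0.2,0,0.2],
])

```text
clock: 12.22
tool_pos: [570.9, -46.1, 179.0]
tcp_rot: [-0.016, -3.127, 0.008]
force: [5.4, 1.0, -17.2]
opening: 0.395
```

jog_arm([
  [0,0,0.25,0,0.2],
  [0,0,0.25,0,0.2],
])

```text
clock: 12.38
tool_pos: [570.3, -46.2, 181.0]
tcp_rot: [-0.016, -3.122, 0.008]
force: [4.4, -0.0, -17.1]
opening: 0.399
```

jog_arm([
  [0.05,0,0.2,0,0.2],
])

```text
clock: 12.47
tool_pos: [570.5, -46.2, 182.3]
tcp_rot: [-0.016, -3.121, 0.008]
force: [2.7, -0.1, -17.1]
opening: 0.393
```

jog_arm([
  [0.05,0,0.2,0,0.2],
])

```text
clock: 12.55
tool_pos: [570.8, -46.2, 184.3]
tcp_rot: [-0.016, -3.12, 0.008]
force: [-1.3, -0.2, -3.1]
opening: 0.394
```

jog_arm([
  [0.05,0,0.2,0,0.2],
])

```text
clock: 12.63
tool_pos: [571.1, -46.3, 187.8]
tcp_rot: [-0.016, -3.12, 0.009]
force: [0.1, -0.1, -3.1]
opening: 0.398
```

jog_arm([
  [0,0,0.2,0,0.2],
  [0,0,0.2,0,0.2],
  [0,0,0.1,0,0.2],
  [0,0,0,0,0.2],
  [0,0,0,0,0.2],
])

```text
clock: 13.05
tool_pos: [572.1, -46.7, 200.8]
tcp_rot: [-0.017, -3.13, 0.011]
force: [-0.7, -0.1, -3.3]
opening: 0.398
```

```bash
python3 - <<'E'
from h import *
from rig import arm
for n in('scene','top'):
    im=optics.get_image(n);cv2.imwrite(f'pics/{n}8.png',im)
    im=im[90:210,190:310]if n=='scene' else im[140:240,225:345]
    cv2.imwrite(f"pics/{n}8z.png",cv2.resize(im,None,fx=6 if n=='top' else 5,fy=6 if n=='top' else 5,interpolation=2))
s=arm.get_state();print(s['clock'],s['tool_pos'],R.from_rotvec(s['tcp_rot']).as_matrix()[:,2],s['force'],s['moment'])
E
```

```text
13.15 [572.02819758 -46.69883603 200.47050138] [-0.01221791 -0.00691543 -0.99990144] [-0.84896532 -0.50899798 -3.13098822] [-0.01347121 -0.03801279 -0.01157327]
```

View pics/scene7z.png

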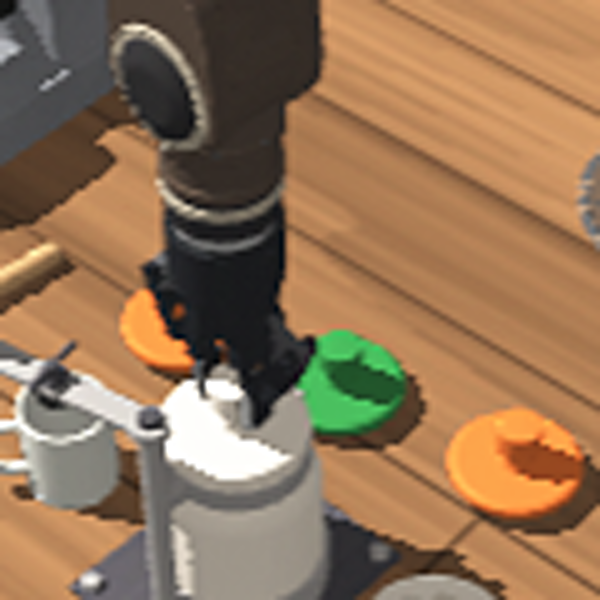

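View pics/scene8z.png

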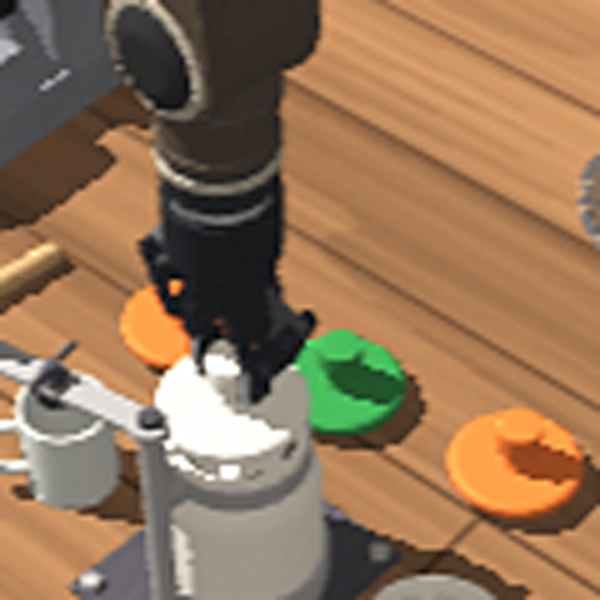

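jog_arm([
  [0,0,-0.2,0,0.2],
  [0,0,-0.1,0,0.2],
  [0,0,0,0,0.2],
  [0,0,0,0,0.2],
  [0,0,0,0,0.2],
])

```text
clock: 13.57
tool_pos: [571.4, -46.6, 196.2]
tcp_rot: [-0.017, -3.128, 0.011]
force: [-0.4, -0.6, -3.2]
opening: 0.402
```

```bash
python3 - <<'E'
from h import *
from rig import arm
s=arm.get_state();print(s['clock'],s['tool_pos'],R.from_rotvec(s['tcp_rot']).as_matrix()[:,2],s['force'],s['qd'])
im=optics.get_image('scene');cv2.imwrite('pics/scene9.png',im)
cv2.imwrite("pics/scene9z.png",cv2.resize(im[155:205,210:270],None,fx=12,fy=12,interpolation=2))
pre=cv2.imread('pics/scene_pre.png');cv2.imwrite("pics/scenepz.png",cv2.resize(pre[155:205,210:270],None,fx=12,fy=12,interpolation=2))
a=np.array(proj('scene',(570,-46.5,167)));
for d in (10,17.5,22): print(d,np.array(proj('scene',(570,-46.5,167+d)))-a)
print(np.array(proj('scene',(573,-46.5,167)))-a,np.array(proj('scene',(570,-43.5,167)))-a)
E
```

```text
13.5667 [571.43052007 -46.64224948 196.22062059] [-0.01406281 -0.00681083 -0.99987792] [-0.42630697 -0.58694406 -3.2062436 ] [-0.00175867  0.00147239 -0.0042539  -0.00012514 -0.00116876  0.00148842]
10 [-0.0930887  -1.98936243]
17.5 [-0.16361353 -3.49652119]
22 [-0.20622357 -4.40712386]
[-0.59265278  0.49736957] [0.65603415 0.42699394]
```

View pics/scene9z.png

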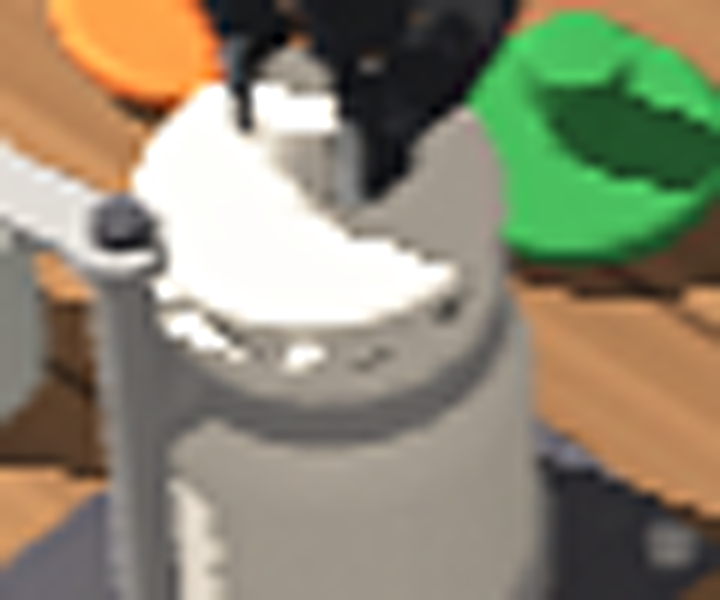

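View pics/scenepz.png

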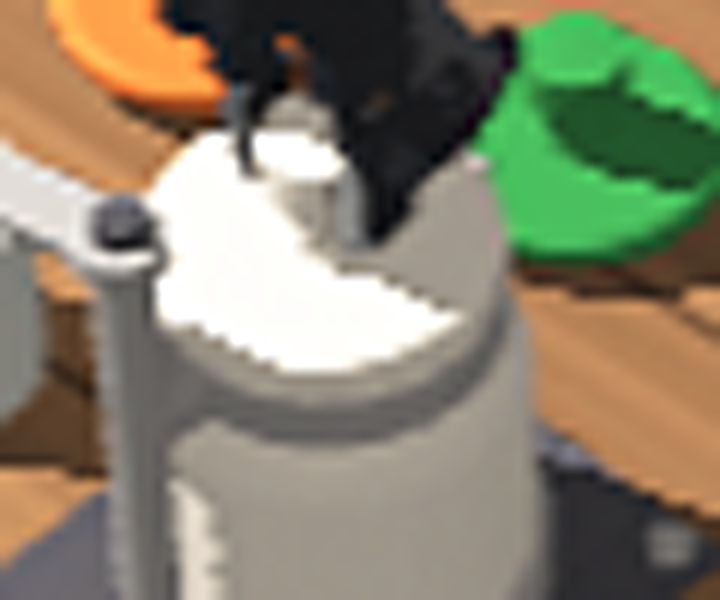

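jog_arm([
  [0,0,0,0,0.2],
  [0,0,0,0,0.2],
  [0,0,0,0,0.2],
  [0,0,0,0,0.2],
  [0,0,0,0,0.2],
  [0,0,0,0,0.2],
])

```text
clock: 14.12
tool_pos: [571.5, -46.6, 196.1]
tcp_rot: [-0.017, -3.127, 0.011]
force: [0.1, -0.1, -3.1]
opening: 0.398
```

jog_arm([
  [0,0,0,0,0.2],
  [0,0,0,0,0.2],
  [0,0,0,0,0.2],
  [0,0,0,0,0.2],
  [0,0,0,0,0.2],
  [0,0,0,0,0.2],
  [0,0,0,0,0.2],
  [0,0,0,0,0.2],
  [0,0,0,0,0.2],
  [0,0,0,0,0.2],
  [0,0,0,0,0.2],
  [0,0,0,0,0.2],
  [0,0,0,0,0.2],
  [0,0,0,0,0.2],
  [0,0,0,0,0.2],
  [0,0,0,0,0.2],
  [0,0,0,0,0.2],
  [0,0,0,0,0.2],
  [0,0,0,0,0.2],
  [0,0,0,0,0.2],
])

```text
clock: 15.78
tool_pos: [571.5, -46.7, 196.2]
tcp_rot: [-0.017, -3.127, 0.011]
force: [-0.1, 0.1, -3.5]
opening: 0.398
```

jog_arm([
  [0,0,0,0,0.2],
  [0,0,0,0,0.2],
  [0,0,0,0,0.2],
  [0,0,0,0,0.2],
  [0,0,0,0,0.2],
  [0,0,0,0,0.2],
  [0,0,0,0,0.2],
  [0,0,0,0,0.2],
  [0,0,0,0,0.2],
  [0,0,0,0,0.2],
  [0,0,0,0,0.2],
  [0,0,0,0,0.2],
  [0,0,0,0,0.2],
  [0,0,0,0,0.2],
  [0,0,0,0,0.2],
  [0,0,0,0,0.2],
  [0,0,0,0,0.2],
  [0,0,0,0,0.2],
  [0,0,0,0,0.2],
  [0,0,0,0,0.2],
])

```text
clock: 17.45
tool_pos: [571.5, -46.7, 196.1]
tcp_rot: [-0.017, -3.127, 0.011]
force: [-0.4, 0.2, -4.1]
opening: 0.4
```

```bash
python3 - <<'E'
from h import *
for n in('scene','top'):
    cv2.imwrite(f'pics/{n}10.png',optics.get_image(n))
a=cv2.imread('pics/scene10.png');b=cv2.imread('pics/scene9.png')
cv2.imwrite('pics/fin.png',np.hstack([cv2.resize(a[155:205,210:270],None,fx=6,fy=6),cv2.resize(b[155:205,210:270],None,fx=6,fy=6)]))
E
```

```text
(no output)
```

View pics/fin.png

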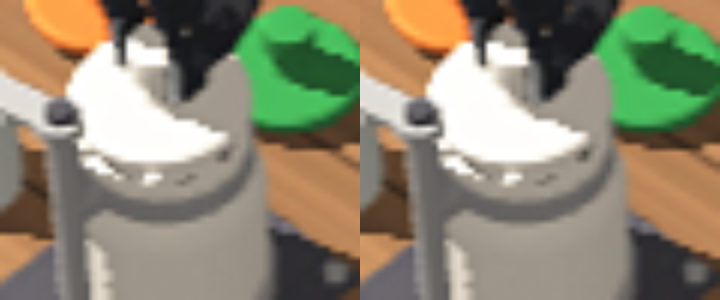

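View pics/scene10.png

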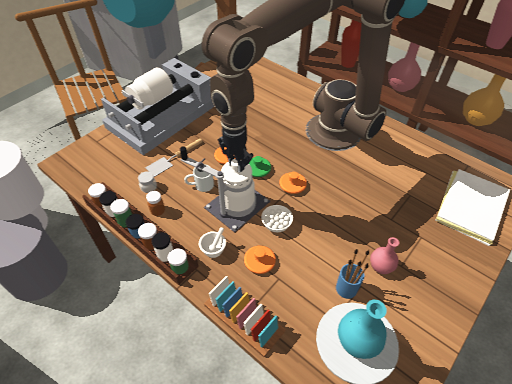

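Lid held still for over 3.5 s, bystanders unmoved, clamp still clear. Handing in.

```bash
python3 -c "
from rig import ticket
print(ticket.close_job())"
```

```text
the job is handed in; nothing more can be done
None
```

The clamp is swung clear and the lid is free of its seal. I handed the job in at about 17.5 s with the gripper still holding the lid above the jar mouth.

- **Clamp:** I took the clamp by its grip and swung it about 1.76 rad, so it no longer crosses the lid.
- **Seal:** I gripped the knob at 80 N and pulled straight up in 1 to 2.5 mm steps. The seal let go after 4 to 6 mm at about 17 N; after that the wrist read about 3 N, the lid's weight.
- **Height:** The lid rose about 22 mm at first, above the 15 to 20 mm range, so I lowered it back. It ended 17.8 mm above the rim by the tool reading and about 18.5 mm by the picture.
- **Hold:** It then stayed still to about 0.1 mm for roughly 4 s. It was within 0.6 mm sideways of where it was gripped, and the tool was tilted about 0.9°.
- **Other things on the bench:** The last scene picture shows them where they were. I did not view the last top picture.

The two cameras disagreed by about 5 mm on some points, so I averaged them and checked the result against the clamp's 140 mm arm and the gripper contacts. The last wrist force reading was 4.1 N against about 3.2 N before, with no visible change in pose.

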